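Cure a gilded bowl under the sliding lamp

TASK

Cure the varnish on the gilded bowl: pull the white lamp drawer by its steel handle all the way out over the turntable, and leave it out. Then turn the plate anticlockwise (seen from above) by its upright knobs, so that the red knob passes the white pointer, goes once all the way round under the lamp and stops in line with the pointer the second time it gets there. The lamp blocks the hand, so let go and take another knob on the way; keep the bowl standing in the middle of the plate and do not disturb the jar, tin or brush.

Things in the scene. Friction and masses are not known exactly. Their poses are not given: they have to be found in the camera images.
- station: Fixed curing station; origin on the bench on the turntable's vertical axis, z up. In its own axes: grey round foot, 290 mm diameter, 22 mm high, round the origin; pointer at -y; blue lamp housing at +y (130 mm in x, y = 190 to 400 mm, 158 mm high). Its place and yaw vary.
- plate (a joint): Turntable angle (rad), growing anticlockwise from above, no stops; stays where left, takes about 1.5 N at a knob. Aluminium plate, 260 mm diameter, top 50 mm above the bench; three upright knobs 120 degrees apart, 100 mm from the axis. 0: red knob in line with the pointer; starts 0.2 to 0.8 rad short of it (negative); 6.283: in line again after a full turn.
- lamp (a joint): How far the white lamp drawer is out (m), along station -y: 0 in, 0.12 fully out at its stop; starts 0 to 0.03; takes about 3 N. 80 mm wide (station x), underside 108 mm and top 142 mm above the bench. Front end at station y = 150 mm minus this value: fully out it covers the plate from y = 30 mm on, and the gripper cannot pass there.
- lamp_handle (a point): Middle of the crossbar of the steel bow handle on top of the lamp drawer's front end, 20 mm behind that end. The bar is 10 mm thick, 68 mm long along station x, its middle 178 mm above the bench and 36 mm above the drawer's top; it moves with the drawer.
- red_top (a point): Top centre of the red knob, an upright cylinder of 24 mm diameter and 45 mm height on the plate (top 95 mm above the bench), free to spin on its pin; it moves with the plate. A short red line on the plate runs from it to the edge.
- black_a_top (a point): Top centre of the black knob 120 degrees anticlockwise of the red one; same size.
- black_b_top (a point): Top centre of the black knob 240 degrees anticlockwise of the red one; same size.
- pointer (a point): Tip of the white pointer on the foot of the station, 135 mm from the axis and 50 mm above the bench, beside the plate's edge, on the side away from the lamp.
- axis_top (a point): Centre of the plate's top face, on the turning axis, 50 mm above the bench.
- bowl: Small gilded bowl, loose, 80 mm across the rim, 35 mm high, 250 g, standing in the middle of the plate (within 4 mm); origin: centre of its underside.
- jar: Bystander: amber glass jar with black cap, 60 mm diameter, 75 mm high, loose on the bench; origin: centre of its underside.
- tin: Bystander: plain steel tin, 54 mm diameter, 50 mm high, loose on the bench beyond the station; origin: centre of its underside.
- brush: Bystander: brush lying loose on the bench along its own x.
Mind the look-alikes: they are no part of the job. Of the things like the bowl, leave any that is pink or purple; of the rest the larger one is meant.

How it is judged:
By the outcome, as a careful person would: the job done as asked, in the order asked, and still so for the second after the job is handed in, with the robot touching nothing.
It also fails if it takes over 72 s, if anything falls off the work surface, if the arm or the gripper's body presses on something with over 40 N, if the wrist force passes 120 N, or if a joint passes its speed limit or range.

ROBOT

A 6-joint arm with a two-finger parallel gripper is mounted at the origin on the work surface. World frame = base frame: x ahead of the robot, y to its left, z up, the work surface at z = 0. Lengths are in m, angles in degrees, forces in N, time in s.
With the tool pointing down it reaches from about 0.3 to 0.75 m from the base axis. Payload 8.5 kg.
Tool frame: the origin (TCP) lies on the centre line of the jaws, within the pads' length; the fingertips stand 11 mm ahead of it and the grasp point (between the pads) lies 8 mm behind it; x points along the fingers, y is the direction in which the jaws open and shut, and the axes are right-handed (so a half turn about x gives the same grasp; the last joint's range is limited). The gripper opens to 85 mm and grips with 20 to 120 N. Pads are 22 mm wide; open, the fingers measure 114 mm over their backs; the gripper's body (76 mm by 85 mm) begins 54 mm behind the grasp point. The pads swing forward as they close: fully open they stand 13 mm farther back than shut.
Start: joints at [-79.544, 21.807, 74.336, -0, 83.858, -12.336], TCP at [0.213, -0.507, 0.242] pointing down, gripper open.
Joint ranges: [-178.18, 178.18], [-50.72, 133.34], [12.68, 142.11], [-81.47, 261.47], [9.98, 163.14], [-165.26, 165.26]. Speed limits (degrees/s): [136.94, 136.94, 180, 180, 180, 180].

INTERFACE

Orientations are given as a 3x3 rotation matrix whose columns are the frame's x, y, z axes.
In Python, from rig import env gives the robot as it stands.
- The arm moves only by the tool carry_out, never from a script. Its argument "motion" is a list that holds one entry, the list of rows, each a list of 7 numbers: the shift along the tool's x, y, z in cm, then the turn, a rotation vector about the tool's x, y, z in rad, then the finger opening in cm, from 0 to 8.54. A call has 1 to 5 rows; each row is the pose to reach, as a shift and turn from the pose commanded when the call began, along the tool's axes at that moment; what a row does not reach only later rows make up. A row lasts 1/12 s, in which the tool goes at most 41.7 mm and 7.16 degrees, less where a joint would pass 70% of its speed; a pose out of reach is approached as far as the arm can. A call with a gripper value outside its range is refused whole. The fingers move at their own pace and stop on an object; "grip_force" is the grip in N (left out, the last holds). Time passes only in rows, so rows that repeat a pose let the fingers close. It gives the time, the measured TCP pose, the force and the opening at its end, in the units of the state.
- env.observe(): the state, without advancing time (a new reading comes with each control period).
- env.get_image(name): name is "side" or "top" or "wrist"; returns a dict with "image" (420x560x3 uint8, red, green, blue), "fov_y" (degrees; the focal length in pixels is half the picture's height over the tangent of half this angle, whatever the lens; pixels are square), "cx", "cy" (the principal point, pixels), "R" (3x3) and "t" (3): a world point X has camera coordinates R X + t. Camera axes: x right, y down, z forward; pixel columns grow to the right and rows downward; lengths in m; the calibration is good to about 2 mm. The wrist camera is an equidistant fisheye: a pixel r from the principal point sees the ray r / f radians off the axis. A picture is of the moment at which its call begins. There is no depth.
- env.close_job(): hands the job in, once; it reports no verdict.
The state is a dict: "time_s": time; "q": joint angles; "qvel": joint speeds; "joint_efforts": joint torques, N m; "position": TCP position; "tool_rot": TCP orientation; "ft_force": force on the tool from outside, world axes, zero at the start; "wrist_torque": the same for the moment, N m; "grip_width": finger opening in m.
Only numpy, scipy, OpenCV 4.12 (cv2) and the standard library are available. Lean on these libraries where they do the work, as an engineer would, in place of code of your own. Each camera call takes 0.05 s, during which the arm holds its last target. There are 200 camera calls.

## Working session

There is one attempt and no reset: what is moved stays moved. The work goes in short steps, Python scripts to look and compute and a tool call to move; the robot and the scene stay as the last step left them, time stands still between calls to the robot, and variables do not carry over. Pictures are saved under pics/ and viewed, on a budget of 10 in all, crops included, one or two more only if the job needs it, and the job is handed in when it is done.

Besides the shell and the picture viewer there is one more tool, called after ">>>" as name(argument=value, ...), one argument or row to a line, values as JSON. carry_out: Moves the arm, as the interface text tells. Its arguments: {"type":"object","properties":{"motion":{"type":"array","items":{"type":"array","items":{"type":"array","items":{"type":"number"}}}},"grip_force":{"type":"number"}},"required":["motion"]}

```bash
ls; mkdir -p pics
python3 - <<'E'
from rig import env
import cv2,pickle
o=env.observe();print({k:o[k] for k in('time_s','position','tool_rot','ft_force','grip_width')})
d={}
for n in('top','side','wrist'):
    g=env.get_image(n);d[n]=g;print(n,g['fov_y'],g['cx'],g['cy'],g['t'])
pickle.dump(d,open('i0.pkl','wb'))
cv2.imwrite('pics/top0.png',d['top']['image'][:,:,::-1]);cv2.imwrite('pics/side0.png',d['side']['image'][:,:,::-1])
E
```

```text
pics
{'time_s': 0.0, 'position': array([ 0.21300623, -0.50678209,  0.24169336]), 'tool_rot': array([[-2.44913681e-04,  3.87343755e-01, -9.21935332e-01],
       [ 1.46117565e-03, -9.21934236e-01, -3.87343683e-01],
       [-9.99998902e-01, -1.44197522e-03, -3.40182954e-04]]), 'ft_force': array([-0.49649312,  0.21127322, -0.73610814]), 'grip_width': 0.08565786391625657}
top 42.21411986601797 276.00067726837227 210.5587174170716 [-0.12813967  0.60147249  1.18745008]
side 45.333237024913366 279.06076050542976 208.64467943118237 [0.52232329 0.23267341 1.0709903 ]
wrist 65.70646984690485 282.68181443349414 207.3877514159549 [-0.54915044 -0.03647973  0.37780314]
```

View pics/top0.png

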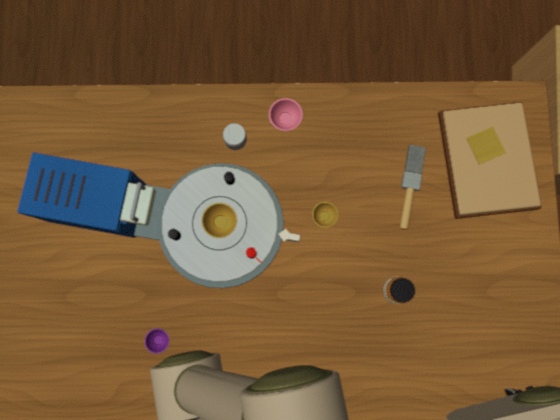

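View pics/side0.png

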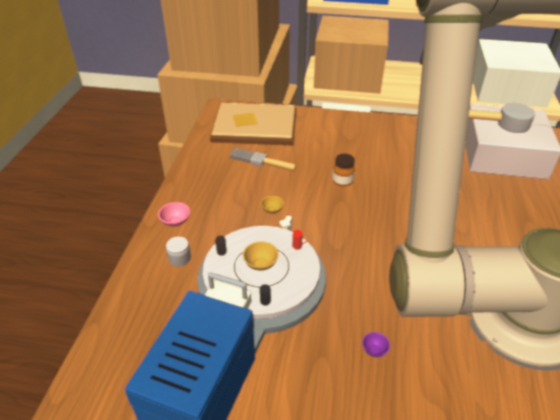

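Top view: the bowl meant is on the plate at (220,221). The look-alikes are a small gold bowl (325,215), a pink one (286,115) and a purple one (157,341). Knobs are red (251,253) and black (229,178) and (174,234). The pointer is about (285,236), the handle about (140,205), and the blue housing is on the left.

```bash
cat > h.py <<'E'
import numpy as np,cv2,pickle
def ray(g,u,v):
    f=210/np.tan(np.radians(g['fov_y']/2)); R=np.array(g['R']);t=np.array(g['t'])
    return -R.T@t, R.T@np.array([(u-g['cx'])/f,(v-g['cy'])/f,1])
def onz(g,u,v,z):
    c,d=ray(g,u,v); return c+d*(z-c[2])/d[2]
def proj(g,X):
    f=210/np.tan(np.radians(g['fov_y']/2)); p=np.array(g['R'])@np.array(X)+np.array(g['t']); return f*p[0]/p[2]+g['cx'],f*p[1]/p[2]+g['cy']
def blobs(m,amin=15):
    n,l,s,c=cv2.connectedComponentsWithStats(m.astype(np.uint8)); return [(s[i,4],c[i].round(1),s[i,:4]) for i in range(1,n) if s[i,4]>=amin]
E
python3 - <<'E'
from h import *
d=pickle.load(open('i0.pkl','rb'));g=d['top'];im=g['image'];print(np.round(g['R'],3))
hsv=cv2.cvtColor(im,cv2.COLOR_RGB2HSV);H,S,V=[hsv[:,:,i].astype(int) for i in range(3)]
Y,X=np.mgrid[:420,:560];roi=(X>10)&(X<310)&(Y>130)&(Y<300)
for n,m in dict(red=((H<6)|(H>174))&(S>170)&(V>100),black=(V<50)&(S<200),white=(V>190)&(S<45),blue=(H>100)&(H<125)&(S>150),).items():
    print(n);[print('  ',b) for b in blobs(m&roi)]
m=((S<75)&(V>60)&roi&(X>150)); 
cs=cv2.findContours(cv2.morphologyEx(m.astype(np.uint8),cv2.MORPH_CLOSE,np.ones((9,9))),0,1)[0];c=max(cs,key=cv2.contourArea);print('plate ell',cv2.fitEllipse(c))
x0,y0=100,150;cv2.imwrite('pics/crop0.png',cv2.resize(im[y0:300,x0:310,::-1],None,fx=3.8,fy=3.8,interpolation=cv2.INTER_CUBIC))
E
```

```text
[[-0.015 -1.     0.005]
 [-0.989  0.014 -0.145]
 [ 0.145 -0.007 -0.989]]
red
   (np.int32(70), array([250.8, 252.5]), array([247, 248,   9,  10], dtype=int32))
black
   (np.int32(61), array([136.2, 179.5]), array([129, 173,  16,  13], dtype=int32))
   (np.int32(70), array([229.3, 178. ]), array([225, 173,   9,  11], dtype=int32))
   (np.int32(36), array([ 58. , 221.9]), array([ 46, 220,  24,   5], dtype=int32))
   (np.int32(176), array([120. , 229.4]), array([ 81, 223,  54,  14], dtype=int32))
   (np.int32(15), array([ 75.3, 224.9]), array([ 71, 224,   9,   3], dtype=int32))
   (np.int32(60), array([175.2, 234.5]), array([170, 230,  10,  10], dtype=int32))
white
   (np.int32(224), array([128.3, 202. ]), array([122, 185,  13,  35], dtype=int32))
   (np.int32(260), array([142.9, 204.7]), array([136, 188,  15,  34], dtype=int32))
   (np.int32(100), array([288.2, 235.3]), array([280, 230,  19,  10], dtype=int32))
blue
   (np.int32(5920), array([ 77.8, 193.8]), array([ 18, 153, 122,  83], dtype=int32))
plate ell ((218.90745544433594, 224.66860961914062), (120.74776458740234, 139.29281616210938), 103.21845245361328)
```

View pics/crop0.png

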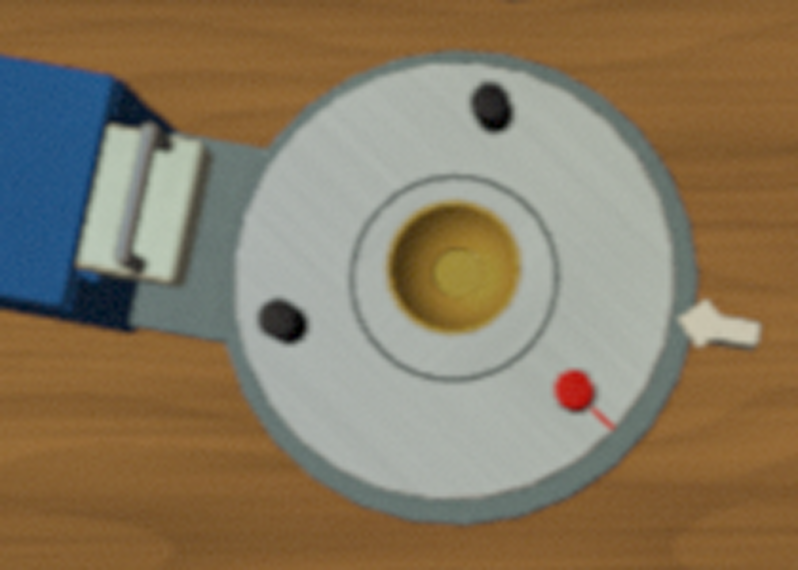

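Run:
```python
from h import *
from scipy.optimize import least_squares
d=pickle.load(open('i0.pkl','rb'));g=d['top']
r,a,b=[onz(g,*p,.095) for p in((251.05,252.1),(229.2,177.1),(173.2,234.2))]
C=onz(g,219.5,223.55,.05);P=onz(g,278.7,234.2,.05);Hd=onz(g,136.6,200.8,.183)
print('knobs',r,a,b,'mean',(r+a+b)/3);print('centre',C,'P',P,'Hd',Hd)
h1=onz(g,100+151/3.8,150+125/3.8,.182);h2=onz(g,100+124/3.8,150+262/3.8,.182);print('bar ends',h1,h2,np.linalg.norm(h1-h2),'yaw',np.degrees(np.arctan2(*(h1-h2)[1::-1])))
f=lambda x:np.concatenate([x[:2]+.1*np.array([np.cos(x[2]+k),np.sin(x[2]+k)])-q[:2] for k,q in zip((0,2*np.pi/3,4*np.pi/3),(r,a,b))])
s=least_squares(f,[C[0],C[1],-2.2]);print('fit',s.x[:2],np.degrees(s.x[2]),'res',s.fun.round(4))
for c in (C[:2],s.x[:2]):
    v=P[:2]-c;w=Hd[:2]-c;print('P r',np.linalg.norm(v),'yaw',np.degrees(np.arctan2(v[1],v[0]))+90,'H r',np.linalg.norm(w),'yaw',np.degrees(np.arctan2(w[1],w[0]))-90)
B=onz(g,100+455/3.8,150+267/3.8,.085);print('bowl rim',B)
from rig import env;R=env.observe()['tool_rot']
```

```text
knobs [ 0.50278271 -0.08175479  0.095     ] [ 0.66754293 -0.03533411  0.095     ] [0.54379181 0.08555048 0.095     ] mean [ 0.57137248 -0.01051281  0.095     ]
centre [ 0.57103007 -0.00971312  0.05      ] P [ 0.54508989 -0.1421842   0.05      ] Hd [0.60299797 0.14371185 0.183     ]
bar ends [0.63975598 0.13844349 0.182     ] [0.5664672  0.15108121 0.182     ] 0.07437040553720053 yaw -9.783716733214977
fit [ 0.57137248 -0.01051281] -134.12205473527675 res [-0.001  -0.0005  0.0008  0.0004  0.0002  0.0001]
P r 0.13498696538604932 yaw -11.07933585472695 H r 0.15672003350654673 yaw -11.769852288019948
P r 0.1342688731349927 yaw -11.288306401091418 H r 0.15743385358640397 yaw -11.588489473705977
bowl rim [ 0.5739075 -0.0136549  0.085    ]
```

The red, black and pointer radii come out right (fit residuals ≤1 mm, pointer r 134–135 mm). This gives an axis at (0.571,-0.010), yaw -11.4°, lamp 13 mm out and plate at -0.57 rad. Moving above the handle now.

>>> carry_out(
  motion=[
    [[0, -2.24, -3.06, 0, 0, 0, 4], [0, -4.48, -6.12, 0, 0, 0, 4], [0, -6.72, -9.18, 0, 0, 0, 4], [0, -8.96, -12.24, 0, 0, 0, 4], [0, -11.2, -15.3, 0, 0, 0, 4]],
  ],
)

```text
time_s: 0.57
position: [0.3112, -0.3428, 0.2421]
tool_rot: [[-0.0, 0.387, -0.922], [0.0, -0.922, -0.387], [-1.0, -0.0, -0.0]]
ft_force: [0.7, -0.6, -0.4]
grip_width: 0.0404
```

>>> carry_out(
  motion=[
    [[0, -2.24, -3.06, 0, 0, 0, 4], [0, -4.48, -6.12, 0, 0, 0, 4], [0, -6.72, -9.18, 0, 0, 0, 4], [0, -8.96, -12.24, 0, 0, 0, 4], [0, -11.2, -15.3, 0, 0, 0, 4]],
  ],
)

```text
time_s: 0.98
position: [0.4089, -0.1802, 0.2423]
tool_rot: [[-0.0, 0.387, -0.922], [0.0, -0.922, -0.387], [-1.0, -0.0, 0.0]]
ft_force: [0.5, -1.3, 1.0]
grip_width: 0.04
```

>>> carry_out(
  motion=[
    [[0, -2.24, -3.06, 0, 0, 0, 4], [0, -4.48, -6.12, 0, 0, 0, 4], [0, -6.72, -9.18, 0, 0, 0, 4], [0, -8.96, -12.24, 0, 0, 0, 4], [0, -11.2, -15.3, 0, 0, 0, 4]],
  ],
)

```text
time_s: 1.4
position: [0.5066, -0.0175, 0.2422]
tool_rot: [[-0.0, 0.388, -0.922], [0.0, -0.922, -0.388], [-1.0, -0.0, 0.0]]
ft_force: [0.2, -0.2, 0.3]
grip_width: 0.0399
```

>>> carry_out(
  motion=[
    [[0, -2.3, -3.06, 0.119, 0, 0, 4], [0, -4.6, -6.12, 0.239, 0, 0, 4], [0, -6.9, -9.18, 0.358, 0, 0, 4], [0, -9.2, -12.24, 0.478, 0, 0, 4], [0, -11.35, -15.2, 0.597, 0, 0, 4]],
  ],
)

```text
time_s: 1.82
position: [0.6027, 0.1462, 0.2421]
tool_rot: [[-0.001, -0.202, -0.979], [0.0, -0.979, 0.202], [-1.0, 0.0, 0.001]]
ft_force: [0.5, -1.2, 0.7]
grip_width: 0.0399
```

>>> carry_out(
  motion=[
    [[2.0, 0.1, 0, 0, 0, 0, 4], [4.0, 0.2, 0, 0, 0, 0, 4], [5.5, 0.2, 0, 0, 0, 0, 4], [6.5, 0.2, 0, 0, 0, 0, 4], [7.0, 0.2, 0, 0, 0, 0, 4]],
  ],
)

```text
time_s: 2.23
position: [0.6014, 0.1421, 0.1707]
tool_rot: [[-0.002, -0.196, -0.981], [-0.0, -0.981, 0.196], [-1.0, 0.001, 0.002]]
ft_force: [-0.7, -0.5, 0.5]
grip_width: 0.04
```

>>> carry_out(
  motion=[
    [[0, 0, 0, 0, 0, 0, 0.5], [0, 0, 0, 0, 0, 0, 0.5], [0, 0, 0, 0, 0, 0, 0.5], [0, 0, 0, 0, 0, 0, 0.5], [0, 0, 0, 0, 0, 0, 0.5]],
  ],
  grip_force=30,
)

```text
time_s: 2.65
position: [0.6021, 0.1423, 0.1732]
tool_rot: [[0.002, -0.196, -0.981], [0.0, -0.981, 0.196], [-1.0, -0.001, -0.002]]
ft_force: [-0.2, 2.7, 1.8]
grip_width: 0.0087
```

>>> carry_out(
  motion=[
    [[0, 1.5, 0, 0, 0, 0, 0.5], [0, 3.5, 0, 0, 0, 0, 0.5], [0, 5.5, 0, 0, 0, 0, 0.5], [0, 7.5, 0, 0, 0, 0, 0.5], [0, 9.0, 0, 0, 0, 0, 0.5]],
  ],
)

```text
time_s: 3.07
position: [0.5846, 0.0527, 0.1732]
tool_rot: [[0.003, -0.196, -0.981], [0.0, -0.981, 0.196], [-1.0, -0.001, -0.003]]
ft_force: [3.9, 4.7, -0.4]
grip_width: 0.0088
```

>>> carry_out(
  motion=[
    [[0, 0.5, 0, 0, 0, 0, 0.5], [0, 0.9, 0, 0, 0, 0, 0.5], [0, 1.2, 0, 0, 0, 0, 0.5], [0, 1.4, 0, 0, 0, 0, 0.5], [0, 1.6, 0, 0, 0, 0, 0.5]],
  ],
)

```text
time_s: 3.48
position: [0.5821, 0.04, 0.1732]
tool_rot: [[0.004, -0.195, -0.981], [0.003, -0.981, 0.195], [-1.0, -0.004, -0.003]]
ft_force: [8.0, 17.9, 4.1]
grip_width: 0.0083
```

>>> carry_out(
  motion=[
    [[0, -0.15, 0, 0, 0, 0, 4], [0, -0.15, 0, 0, 0, 0, 4], [0, -0.15, 0, 0, 0, 0, 4], [0, -0.15, 0, 0, 0, 0, 4], [-2, -0.15, 0, 0, 0, 0, 4]],
  ],
)

```text
time_s: 3.9
position: [0.5797, 0.0397, 0.189]
tool_rot: [[-0.008, -0.196, -0.981], [0.001, -0.981, 0.196], [-1.0, 0.001, 0.008]]
ft_force: [0.7, -0.1, -0.2]
grip_width: 0.0399
```

>>> carry_out(
  motion=[
    [[-3, 0, 0, 0, 0, 0, 4], [-6, 0, 0, 0, 0, 0, 4], [-6, 4, 2, 0, 0, 0, 4], [-6, 8, 4, 0, 0, 0, 4], [-6, 10, 5.5, 0, 0, 0, 4]],
  ],
)

```text
time_s: 4.32
position: [0.5064, -0.0493, 0.2523]
tool_rot: [[-0.0, -0.196, -0.981], [-0.001, -0.981, 0.196], [-1.0, 0.001, 0.0]]
ft_force: [0.1, -0.8, -0.4]
grip_width: 0.0404
```

```bash
cat >> h.py <<'E'
C=np.array([.5712,-.0102]);A=np.radians(-11.45);X=np.array([np.cos(A),np.sin(A)]);Yy=np.array([-np.sin(A),np.cos(A)])
def go(p,R,q,z):  # tool-axis shift (cm) from world p to station polar angle q (deg), height z
    w=np.append(C+.1*(np.cos(np.radians(q))*X+np.sin(np.radians(q))*Yy),z)
    return (R.T@(w-p)*100).round(2)
E
python3 - <<'E'
from h import *
from rig import env
o=env.observe();p,R=o['position'],o['tool_rot'];print(p,np.degrees(np.arctan2(R[1,1],R[0,1]))+90)
print('to red',go(p,R,237.3,.16),go(p,R,237.3,.072))
f=lambda q:np.array([-np.sin(np.radians(q)),-np.cos(np.radians(q))])*10
q=237.3
for q1 in (380,):
  n=15
  for k in range(n+1):
    print(round(q+(q1-q)*k/n,1),(f(q+(q1-q)*k/n)-f(q+(q1-q)*(k//5*5 if k%5 else max(k-5,0))/n)).round(2))
g=env.get_image('wrist');print('cam',-np.array(g['R']).T@g['t'])
s=env.get_image('side');cv2.imwrite('pics/s1.png',s['image'][:,:,::-1])
E
```

```text
[ 0.5064032  -0.04927129  0.25234312] -11.302641277471906
to red [ 9.24  3.29 -0.17] [18.04  3.28 -0.17]
237.3 [0. 0.]
246.8 [ 0.78 -1.47]
256.3 [ 1.3  -3.04]
265.8 [ 1.56 -4.68]
275.4 [ 1.54 -6.34]
284.9 [ 1.25 -7.97]
294.4 [-0.56 -1.56]
303.9 [-1.36 -3.01]
313.4 [-2.4  -4.31]
322.9 [-3.64 -5.41]
332.4 [-5.04 -6.3 ]
341.9 [-1.53 -0.64]
351.5 [-3.14 -1.02]
361.0 [-4.8  -1.13]
370.5 [-6.45 -0.97]
380.0 [-8.05 -0.53]
cam [ 0.5734857  -0.06319452  0.38288307]
```

View pics/s1.png

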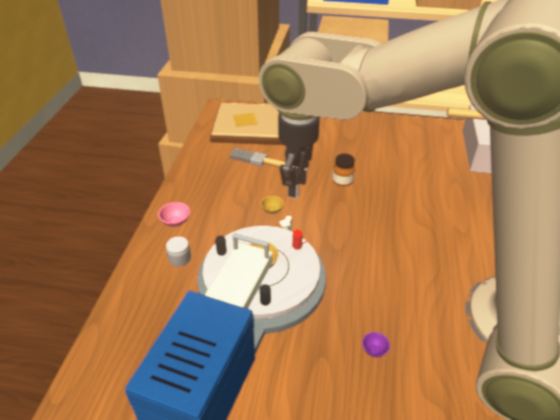

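Side view: the drawer is out over the plate, with its handle at about (250,238), and the bowl is still in the middle. Now to the red knob.

>>> carry_out(
  motion=[
    [[3, 2, 0, 0, 0, 0, 4.5], [6.5, 3.3, -0.2, 0, 0, 0, 4.5], [10, 3.3, -0.2, 0, 0, 0, 4.5], [13, 3.3, -0.2, 0, 0, 0, 4.5], [15, 3.3, -0.2, 0, 0, 0, 4.5]],
  ],
)

```text
time_s: 4.83
position: [0.5025, -0.08, 0.0995]
tool_rot: [[-0.003, -0.196, -0.981], [0.001, -0.981, 0.196], [-1.0, -0.001, 0.004]]
ft_force: [0.6, -0.2, -0.3]
grip_width: 0.0446
```

>>> carry_out(
  motion=[
    [[1.5, 0, 0, 0, 0, 0, 4.5], [2.5, 0, 0, 0, 0, 0, 4.5], [3, 0, 0, 0, 0, 0, 4.5], [3, 0, 0, 0, 0, 0, 2], [3, 0, 0, 0, 0, 0, 2]],
  ],
)

```text
time_s: 5.25
position: [0.5035, -0.0804, 0.0726]
tool_rot: [[-0.0, -0.196, -0.981], [-0.0, -0.981, 0.196], [-1.0, 0.0, 0.0]]
ft_force: [-6.0, -4.0, 0.2]
grip_width: 0.0231
```

>>> carry_out(
  motion=[
    [[0, 0, 0, 0, 0, 0, 2], [0, 0, 0, 0, 0, 0, 2], [0, 0, 0, 0, 0, 0, 2]],
  ],
)

```text
time_s: 5.5
position: [0.5034, -0.0805, 0.0726]
tool_rot: [[0.0, -0.196, -0.981], [-0.0, -0.981, 0.196], [-1.0, 0.0, -0.0]]
ft_force: [0.2, -1.8, -3.2]
grip_width: 0.0231
```

```bash
cat > arc.py <<'E'
from h import *
from rig import env
import sys
o=env.observe();p,R=o['position'],o['tool_rot'];v=p[:2]-C;q=np.degrees(np.arctan2(v@Yy,v@X))%360
print(p,'ang',q,'r',np.linalg.norm(v),'F',o['ft_force'],'w',o['grip_width'])
E
python3 arc.py
python3 - <<'E'
from h import *
from rig import env
s=env.get_image('side');cv2.imwrite('pics/s2.png',cv2.resize(s['image'][150:350,160:380,::-1],None,fx=3,fy=3))
E
```

```text
[ 0.50336824 -0.08047452  0.07261333] ang 237.46331461424145 r 0.09767116093628025 F [ 0.19739262 -1.75925751 -3.17276493] w 0.023084313000331706
```

View pics/s2.png

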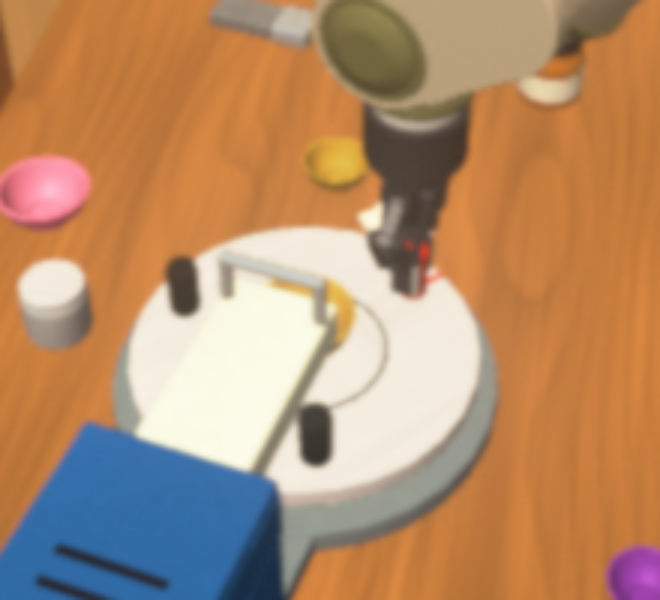

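The red knob is held between the jaws, width 23 mm. First stroke, in steps.

>>> carry_out(
  motion=[
    [[0, 0.78, -1.47, 0, 0, 0, 2], [0, 1.3, -3.04, 0, 0, 0, 2], [0, 1.56, -4.68, 0, 0, 0, 2], [0, 1.54, -6.34, 0, 0, 0, 2], [0, 1.25, -7.97, 0, 0, 0, 2]],
  ],
)

```text
time_s: 5.97
position: [0.5795, -0.1087, 0.0726]
tool_rot: [[-0.0, -0.197, -0.98], [0.0, -0.98, 0.197], [-1.0, -0.0, 0.0]]
ft_force: [-1.7, 2.5, -0.8]
grip_width: 0.023
```

>>> carry_out(
  motion=[
    [[0, -0.56, -1.56, 0, 0, 0, 2], [0, -1.36, -3.01, 0, 0, 0, 2], [0, -2.4, -4.31, 0, 0, 0, 2], [0, -3.64, -5.41, 0, 0, 0, 2], [0, -5.04, -6.3, 0, 0, 0, 2]],
  ],
)

```text
time_s: 6.38
position: [0.6514, -0.0712, 0.0726]
tool_rot: [[0.0, -0.197, -0.98], [-0.0, -0.98, 0.197], [-1.0, 0.0, -0.0]]
ft_force: [-2.7, -0.4, 0.3]
grip_width: 0.0233
```

```bash
python3 arc.py
```

```text
[ 0.6514127  -0.07118466  0.07260933] ang 334.2047477843305 r 0.1007631161261906 F [-2.6696969  -0.43219746  0.31755691] w 0.02328207881123139
```

>>> carry_out(
  motion=[
    [[0, -1.53, -0.64, 0, 0, 0, 2], [0, -3.14, -1.02, 0, 0, 0, 2], [0, -4.8, -1.13, 0, 0, 0, 2], [0, -6.02, -1.04, 0, 0, 0, 2], [0, -7.22, -0.8, 0, 0, 0, 2]],
  ],
)

```text
time_s: 6.8
position: [0.6729, -0.0009, 0.0726]
tool_rot: [[0.001, -0.196, -0.981], [-0.0, -0.981, 0.196], [-1.0, 0.0, -0.001]]
ft_force: [-1.8, -1.3, 0.6]
grip_width: 0.0232
```

>>> carry_out(
  motion=[
    [[0, 0, 0, 0, 0, 0, 2], [0, 0, 0, 0, 0, 0, 4.5], [0, 0, 0, 0, 0, 0, 4.5], [0, 0, 0, 0, 0, 0, 4.5], [0, 0, 0, 0, 0, 0, 4.5]],
  ],
)

```text
time_s: 7.22
position: [0.6726, -0.0028, 0.0724]
tool_rot: [[0.0, -0.197, -0.98], [-0.0, -0.98, 0.197], [-1.0, 0.0, -0.0]]
ft_force: [0.8, 1.2, -0.4]
grip_width: 0.0449
```

```bash
python3 arc.py
```

```text
[ 0.6726096  -0.00277899  0.07240421] ang 15.635361711542231 r 0.10168076327187528 F [ 0.81552366  1.19797445 -0.41483589] w 0.04490154147358597
```

>>> carry_out(
  motion=[
    [[-3, 0, 0, 0, 0, 0, 4.5], [-6, 0, 0, 0, 0, 0, 4.5], [-8.5, 1.5, 1.5, 0, 0, 0, 4.5], [-8.5, 4, 4, 0, 0, 0, 4.5], [-8.5, 6.5, 6.5, 0, 0, 0, 4.5]],
  ],
)

```text
time_s: 7.63
position: [0.5958, -0.0537, 0.1588]
tool_rot: [[0.004, -0.195, -0.981], [-0.001, -0.981, 0.195], [-1.0, 0.0, -0.004]]
ft_force: [0.6, -0.8, -0.4]
grip_width: 0.0449
```

>>> carry_out(
  motion=[
    [[0, 2.5, 2.5, 0, 0, 0, 4.5], [0, 5, 5, 0, 0, 0, 4.5], [2, 5.9, 5.8, 0, 0, 0, 4.5], [4, 5.9, 5.8, 0, 0, 0, 4.5], [4.5, 5.9, 5.8, 0, 0, 0, 4.5]],
  ],
)

```text
time_s: 8.05
position: [0.5261, -0.1001, 0.1104]
tool_rot: [[-0.003, -0.198, -0.98], [0.001, -0.98, 0.198], [-1.0, -0.001, 0.003]]
ft_force: [-0.1, -0.0, -1.1]
grip_width: 0.0453
```

```bash
python3 arc.py;  python3 - <<'E'
from h import *
from rig import env
s=env.get_image('side');cv2.imwrite('pics/s3.png',cv2.resize(s['image'][150:350,160:380,::-1],None,fx=3,fy=3))
E
```

```text
[ 0.5260869  -0.10006454  0.1104368 ] ang 254.7927872090029 r 0.10055261076110525 F [-0.06358097 -0.02835959 -1.07300725] w 0.0452643735856186
```

View pics/s3.png

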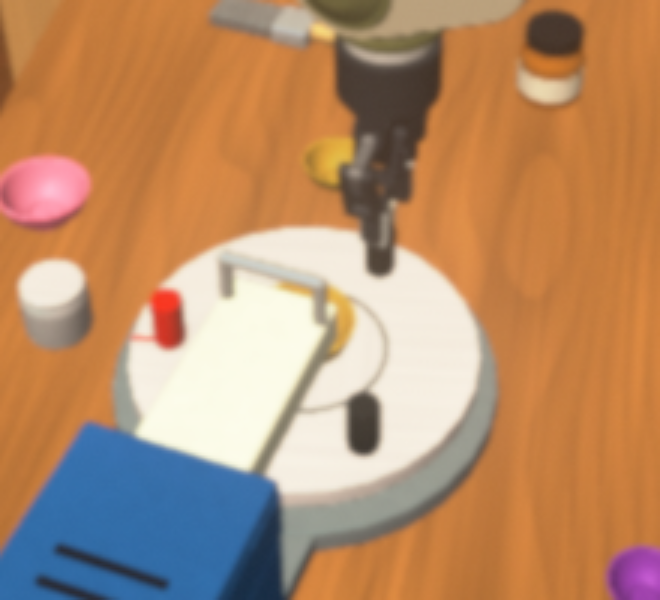

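Side crop: red is at (168,320) on the far side, the second black knob is directly under the tool at (380,265), and the bowl is in place.

>>> carry_out(
  motion=[
    [[2, 0, 0, 0, 0, 0, 4.5], [3.3, 0, 0, 0, 0, 0, 4.5], [3.8, 0, 0, 0, 0, 0, 4.5], [3.8, 0, 0, 0, 0, 0, 4.5], [3.8, 0, 0, 0, 0, 0, 2]],
  ],
)

```text
time_s: 8.52
position: [0.5284, -0.0995, 0.0751]
tool_rot: [[0.001, -0.196, -0.981], [-0.0, -0.981, 0.196], [-1.0, 0.0, -0.001]]
ft_force: [-0.1, 0.2, 0.5]
grip_width: 0.0344
```

>>> carry_out(
  motion=[
    [[0, 0, 0, 0, 0, 0, 2], [0, 0, 0, 0, 0, 0, 2], [0, 0, 0, 0, 0, 0, 2], [0, 0, 0, 0, 0, 0, 2]],
  ],
)

```text
time_s: 8.85
position: [0.5285, -0.0993, 0.0754]
tool_rot: [[0.003, -0.196, -0.981], [-0.0, -0.981, 0.196], [-1.0, -0.0, -0.003]]
ft_force: [1.9, 4.1, 5.9]
grip_width: 0.0231
```

>>> carry_out(
  motion=[
    [[0, 0.27, -1.37, 0, 0, 0, 2], [0, 0.34, -2.76, 0, 0, 0, 2], [0, 0.22, -4.15, 0, 0, 0, 2], [0, -0.1, -5.51, 0, 0, 0, 2], [0, -0.6, -6.81, 0, 0, 0, 2]],
  ],
)

```text
time_s: 9.27
position: [0.5959, -0.1053, 0.0754]
tool_rot: [[-0.001, -0.196, -0.981], [0.003, -0.981, 0.196], [-1.0, -0.003, 0.001]]
ft_force: [-4.9, 11.9, 11.4]
grip_width: 0.0235
```

>>> carry_out(
  motion=[
    [[0, -0.68, -1.22, 0, 0, 0, 2], [0, -1.52, -2.34, 0, 0, 0, 2], [0, -2.5, -3.32, 0, 0, 0, 2], [0, -3.62, -4.16, 0, 0, 0, 2], [0, -4.84, -4.84, 0, 0, 0, 2]],
  ],
)

```text
time_s: 9.68
position: [0.6516, -0.0672, 0.0754]
tool_rot: [[-0.004, -0.196, -0.981], [0.002, -0.981, 0.196], [-1.0, -0.001, 0.004]]
ft_force: [-12.6, 7.4, 12.9]
grip_width: 0.0231
```

```bash
python3 arc.py
```

```text
[ 0.65157137 -0.06722064  0.07542539] ang 336.09565196551216 r 0.09854395190439853 F [-12.63076174   7.41980955  12.9274984 ] w 0.023127913573810725
```

>>> carry_out(
  motion=[
    [[0, -1.35, -0.38, 0, 0, 0, 2], [0, -2.68, -0.67, 0, 0, 0, 2], [0, -4.04, -0.79, 0, 0, 0, 2], [0, -5.4, -0.71, 0, 0, 0, 2], [0, -6.7, -0.46, 0, 0, 0, 2]],
  ],
)

```text
time_s: 10.1
position: [0.6702, -0.004, 0.0755]
tool_rot: [[0.0, -0.196, -0.981], [-0.001, -0.981, 0.196], [-1.0, 0.001, -0.0]]
ft_force: [-5.1, -1.6, 7.0]
grip_width: 0.0233
```

>>> carry_out(
  motion=[
    [[0, 0, 0, 0, 0, 0, 2], [0, 0, 0, 0, 0, 0, 4.5], [0, 0, 0, 0, 0, 0, 4.5], [0, 0, 0, 0, 0, 0, 4.5], [0, 0, 0, 0, 0, 0, 4.5]],
  ],
)

```text
time_s: 10.52
position: [0.6702, -0.0046, 0.0742]
tool_rot: [[-0.0, -0.197, -0.98], [-0.0, -0.98, 0.197], [-1.0, 0.0, 0.0]]
ft_force: [0.8, -0.9, -0.4]
grip_width: 0.0452
```

```bash
python3 arc.py
```

```text
[ 0.67024536 -0.00462929  0.07415529] ang 14.669155497786166 r 0.09920189489047988 F [ 0.75751645 -0.86595925 -0.38074229] w 0.045216077893882684
```

>>> carry_out(
  motion=[
    [[-3, 0, 0, 0, 0, 0, 4.5], [-6, 0, 0, 0, 0, 0, 4.5], [-8.5, 1.5, 1.5, 0, 0, 0, 4.5], [-8.5, 4, 4, 0, 0, 0, 4.5], [-8.5, 6.5, 6.5, 0, 0, 0, 4.5]],
  ],
)

```text
time_s: 10.93
position: [0.5935, -0.0558, 0.1606]
tool_rot: [[0.003, -0.195, -0.981], [-0.001, -0.981, 0.195], [-1.0, 0.0, -0.003]]
ft_force: [0.8, -1.1, -0.2]
grip_width: 0.045
```

>>> carry_out(
  motion=[
    [[0, 2.5, 2.5, 0, 0, 0, 4.5], [0, 5, 5, 0, 0, 0, 4.5], [2, 5.7, 5.75, 0, 0, 0, 4.5], [4, 5.7, 5.75, 0, 0, 0, 4.5], [4.5, 5.7, 5.75, 0, 0, 0, 4.5]],
  ],
)

```text
time_s: 11.35
position: [0.5246, -0.1002, 0.1123]
tool_rot: [[-0.003, -0.198, -0.98], [0.001, -0.98, 0.198], [-1.0, -0.001, 0.004]]
ft_force: [-0.2, -0.3, -0.6]
grip_width: 0.0451
```

```bash
python3 arc.py;  python3 - <<'E'
from h import *
from rig import env
s=env.get_image('side');cv2.imwrite('pics/s4.png',cv2.resize(s['image'][150:350,160:380,::-1],None,fx=3,fy=3))
im=s['image'][150:350,160:380];hs=cv2.cvtColor(im,cv2.COLOR_RGB2HSV).astype(int)
E
```

```text
[ 0.52464946 -0.10021972  0.11231723] ang 254.1058434647545 r 0.10134349182527469 F [-0.21647654 -0.30191376 -0.56670126] w 0.0450619954927289
```

View pics/s4.png

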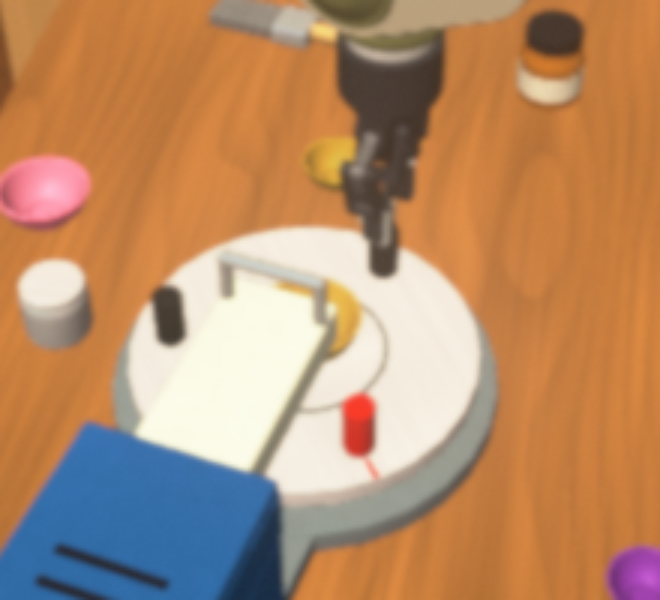

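Side crop: red is at (360,425) on the near side, a black knob is under the tool at (383,265), and the bowl has stayed in the middle. Next stroke.

>>> carry_out(
  motion=[
    [[2, 0, -0.15, 0, 0, 0, 4.5], [3.3, 0, -0.15, 0, 0, 0, 4.5], [3.8, 0, -0.15, 0, 0, 0, 4.5], [3.8, 0, -0.15, 0, 0, 0, 4.5], [3.8, 0, -0.15, 0, 0, 0, 2]],
  ],
)

```text
time_s: 11.82
position: [0.5283, -0.1001, 0.077]
tool_rot: [[0.001, -0.196, -0.981], [-0.0, -0.981, 0.196], [-1.0, 0.0, -0.001]]
ft_force: [-0.4, -0.4, -0.3]
grip_width: 0.0343
```

>>> carry_out(
  motion=[
    [[0, 0, 0, 0, 0, 0, 2], [0, 0, 0, 0, 0, 0, 2], [0, 0, 0, 0, 0, 0, 2], [0, 0, 0, 0, 0, 0, 2]],
  ],
)

```text
time_s: 12.15
position: [0.529, -0.0992, 0.0777]
tool_rot: [[0.004, -0.196, -0.981], [0.001, -0.981, 0.196], [-1.0, -0.002, -0.004]]
ft_force: [3.9, 6.8, 1.2]
grip_width: 0.023
```

>>> carry_out(
  motion=[
    [[0, 0.27, -1.37, 0, 0, 0, 2], [0, 0.34, -2.76, 0, 0, 0, 2], [0, 0.22, -4.15, 0, 0, 0, 2], [0, -0.1, -5.51, 0, 0, 0, 2], [0, -0.65, -6.81, 0, 0, 0, 2]],
  ],
)

```text
time_s: 12.57
position: [0.5964, -0.1061, 0.0777]
tool_rot: [[0.0, -0.196, -0.981], [0.001, -0.981, 0.196], [-1.0, -0.001, -0.0]]
ft_force: [-3.2, 6.2, 4.4]
grip_width: 0.0229
```

>>> carry_out(
  motion=[
    [[0, -0.7, -1.2, 0, 0, 0, 2], [0, -1.55, -2.3, 0, 0, 0, 2], [0, -2.55, -3.27, 0, 0, 0, 2], [0, -3.66, -4.1, 0, 0, 0, 2], [0, -4.88, -4.78, 0, 0, 0, 2]],
  ],
)

```text
time_s: 12.98
position: [0.6529, -0.0683, 0.0777]
tool_rot: [[0.001, -0.196, -0.981], [-0.001, -0.981, 0.196], [-1.0, 0.001, -0.001]]
ft_force: [-4.0, 0.8, 3.3]
grip_width: 0.023
```

```bash
python3 arc.py
```

```text
[ 0.65286235 -0.06832176  0.07773576] ang 336.0093010844611 r 0.10023412053841235 F [-3.98822947  0.83443452  3.25534566] w 0.023013409286056618
```

>>> carry_out(
  motion=[
    [[0, -1.3, -0.46, 0, 0, 0, 2], [0, -2.66, -0.77, 0, 0, 0, 2], [0, -4.03, -0.89, 0, 0, 0, 2], [0, -5.4, -0.8, 0, 0, 0, 2], [0, -6.7, -0.55, 0, 0, 0, 2]],
  ],
)

```text
time_s: 13.4
position: [0.6722, -0.003, 0.0777]
tool_rot: [[0.004, -0.196, -0.981], [-0.001, -0.981, 0.196], [-1.0, 0.0, -0.004]]
ft_force: [0.9, -2.4, 6.0]
grip_width: 0.0227
```

>>> carry_out(
  motion=[
    [[0, 0, 0, 0, 0, 0, 2], [0, 0, 0, 0, 0, 0, 4.5], [0, 0, 0, 0, 0, 0, 4.5], [0, 0, 0, 0, 0, 0, 4.5], [0, 0, 0, 0, 0, 0, 4.5]],
  ],
)

```text
time_s: 13.82
position: [0.6704, -0.0043, 0.0759]
tool_rot: [[-0.001, -0.197, -0.98], [0.0, -0.98, 0.197], [-1.0, 0.0, 0.001]]
ft_force: [0.6, -0.0, -1.1]
grip_width: 0.045
```

>>> carry_out(
  motion=[
    [[-3, 0, 0, 0, 0, 0, 4.5], [-6, 0, 0, 0, 0, 0, 4.5], [-8.5, 1.5, 1.5, 0, 0, 0, 4.5], [-8.5, 4, 4, 0, 0, 0, 4.5], [-8.5, 6.5, 6.5, 0, 0, 0, 4.5]],
  ],
)

```text
time_s: 14.23
position: [0.5938, -0.0555, 0.1625]
tool_rot: [[0.003, -0.195, -0.981], [-0.001, -0.981, 0.195], [-1.0, 0.0, -0.003]]
ft_force: [1.1, -1.5, -0.0]
grip_width: 0.045
```

>>> carry_out(
  motion=[
    [[0, 2.5, 2.5, 0, 0, 0, 4.5], [0, 5, 5, 0, 0, 0, 4.5], [2, 5.7, 5.75, 0, 0, 0, 4.5], [4, 5.7, 5.75, 0, 0, 0, 4.5], [4.5, 5.7, 5.75, 0, 0, 0, 4.5]],
  ],
)

```text
time_s: 14.65
position: [0.5249, -0.0999, 0.1142]
tool_rot: [[-0.004, -0.198, -0.98], [0.002, -0.98, 0.198], [-1.0, -0.001, 0.004]]
ft_force: [-0.5, -1.0, -0.2]
grip_width: 0.0453
```

```bash
python3 arc.py;  python3 - <<'E'
from h import *
from rig import env
s=env.get_image('side');cv2.imwrite('pics/s5.png',cv2.resize(s['image'][150:350,160:380,::-1],None,fx=3,fy=3))
E
```

```text
[ 0.524916   -0.09992372  0.11420163] ang 254.16304215141002 r 0.10095818209090973 F [-0.48906107 -1.01526789 -0.16372489] w 0.04529254540642574
```

View pics/s5.png

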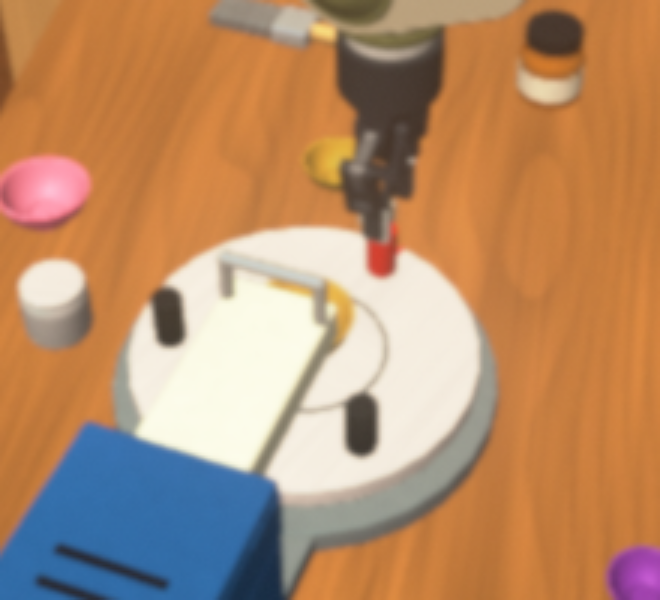

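Side crop: red is back under the tool at (382,265), about 15° short of the pointer. Taking it the rest of the way.

>>> carry_out(
  motion=[
    [[2, 0, -0.15, 0, 0, 0, 4.5], [3.3, 0, -0.15, 0, 0, 0, 4.5], [3.8, 0, -0.15, 0, 0, 0, 4.5], [3.8, 0, -0.15, 0, 0, 0, 4.5], [3.8, 0, -0.15, 0, 0, 0, 2]],
  ],
)

```text
time_s: 15.12
position: [0.5287, -0.0998, 0.079]
tool_rot: [[0.001, -0.196, -0.981], [-0.0, -0.981, 0.196], [-1.0, 0.0, -0.001]]
ft_force: [0.4, -0.2, 0.6]
grip_width: 0.0342
```

>>> carry_out(
  motion=[
    [[0, 0, 0, 0, 0, 0, 2], [0, 0, 0, 0, 0, 0, 2], [0, 0, 0, 0, 0, 0, 2], [0, 0, 0, 0, 0, 0, 2]],
  ],
)

```text
time_s: 15.45
position: [0.5292, -0.0993, 0.0796]
tool_rot: [[0.003, -0.196, -0.981], [0.0, -0.981, 0.196], [-1.0, -0.001, -0.003]]
ft_force: [2.5, 5.1, 1.8]
grip_width: 0.0227
```

>>> carry_out(
  motion=[
    [[0, 0.12, -0.6, 0, 0, 0, 2], [0, 0.23, -1.2, 0, 0, 0, 2], [0, 0.3, -1.8, 0, 0, 0, 2], [0, 0.33, -2.3, 0, 0, 0, 2], [0, 0.33, -2.3, 0, 0, 0, 2]],
  ],
)

```text
time_s: 15.87
position: [0.552, -0.107, 0.0796]
tool_rot: [[0.004, -0.196, -0.981], [0.001, -0.981, 0.196], [-1.0, -0.002, -0.003]]
ft_force: [3.3, 8.6, 5.8]
grip_width: 0.0232
```

>>> carry_out(
  motion=[
    [[0, 0, 0, 0, 0, 0, 4.5], [0, 0, 0, 0, 0, 0, 4.5], [0, 0, 0, 0, 0, 0, 4.5], [0, 0, 0, 0, 0, 0, 4.5], [-3, 0, 0, 0, 0, 0, 4.5]],
  ],
)

```text
time_s: 16.28
position: [0.5478, -0.107, 0.1043]
tool_rot: [[-0.009, -0.196, -0.98], [0.004, -0.981, 0.196], [-1.0, -0.002, 0.009]]
ft_force: [0.0, -0.2, -0.2]
grip_width: 0.0449
```

>>> carry_out(
  motion=[
    [[-3, 0, 0, 0, 0, 0, 4.5], [-5, 2, 2, 0, 0, 0, 4.5], [-6, 5, 5, 0, 0, 0, 4.5], [-6, 7.5, 7.5, 0, 0, 0, 4.5], [-6, 10, 10, 0, 0, 0, 4.5]],
  ],
)

```text
time_s: 16.7
position: [0.431, -0.1868, 0.1691]
tool_rot: [[0.001, -0.196, -0.981], [-0.001, -0.981, 0.196], [-1.0, 0.001, -0.001]]
ft_force: [0.2, -1.1, 0.1]
grip_width: 0.0449
```

```bash
cat > look.py <<'E'
from h import *
from rig import env
import sys
g=env.get_image('top');im=g['image']
pickle.dump(g,open('last.pkl','wb'))
hsv=cv2.cvtColor(im,cv2.COLOR_RGB2HSV);H,S,V=[hsv[:,:,i].astype(int) for i in range(3)]
YY,XX=np.mgrid[:420,:560];roi=(XX>150)&(XX<310)&(YY>130)&(YY<300)
for n,m in dict(red=((H<6)|(H>174))&(S>170)&(V>100),white=(V>190)&(S<45)&(XX>270)).items(): print(n,blobs(m&roi))
x0,y0=100,150;cv2.imwrite('pics/'+sys.argv[1],cv2.resize(im[y0:300,x0:310,::-1],None,fx=3.8,fy=3.8,interpolation=cv2.INTER_CUBIC))
E
python3 arc.py; python3 look.py t6.png
```

```text
[ 0.43100934 -0.18684552  0.1691204 ] ang 243.01353296427686 r 0.2255151045476027 F [ 0.23949632 -1.13272075  0.06842437] w 0.0449392250432418
red [(np.int32(69), array([262.6, 229.6]), array([259, 225,   8,  10], dtype=int32))]
white [(np.int32(68), array([285.8, 234.7]), array([280, 230,  14,  10], dtype=int32))]
```

View pics/t6.png

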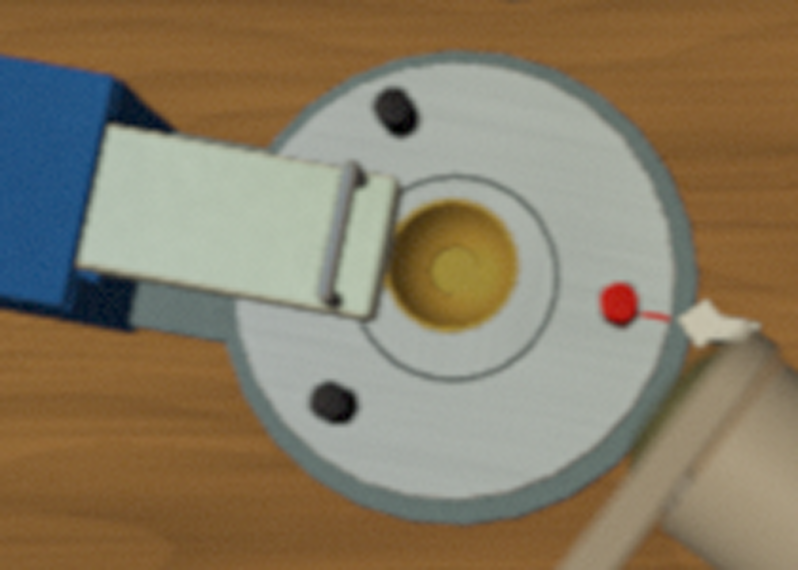

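Top crop: the red line ends at about (669,319), right at the pointer tip (679,320). The bowl is centred at (453,266) and the drawer is fully out. Quantifying this.

Run:
```python
from h import *
from scipy.optimize import least_squares
g=pickle.load(open('last.pkl','rb'));z=lambda u,v,h:onz(g,100+u/3.8,150+v/3.8,h)[:2]
r,a,b=z(620,302,.095),z(395,108,.095),z(329,400,.095)
f=lambda x:np.concatenate([x[:2]+.1*np.array([np.cos(x[2]+k),np.sin(x[2]+k)])-q for k,q in zip((0,2*np.pi/3,4*np.pi/3),(r,a,b))])
s=least_squares(f,[*C,-1.8]);print(s.x[:2],np.degrees(s.x[2]),s.fun.round(4))
an=lambda p,c:np.degrees(np.arctan2(*(p-c)[::-1]))
P=z(679,320,.05);L0,L1=z(640,314.5,.05),z(669,319,.05)
for c in(C,s.x[:2]):print('red',an(r,c),'line',an(L0,c),an(L1,c),'pointer',an(P,c))
# pointer direction by its white mask principal axis, line by red-ish mask
im=g['image'].astype(int);Y,X2=np.mgrid[:420,:560]
m=(im[:,:,0]-im[:,:,1]>25)&(im[:,:,0]-im[:,:,2]>10)&(X2>265)&(X2<277)&(Y>228)&(Y<240);print(blobs(m,2))
h=z(347,225,.183) ;h=(z(353,165,.182)+z(326,300,.182))/2;print('handle r',np.linalg.norm(h-C),'bowl',z(453,266,.085)-C)
```

```text
[ 0.57154303 -0.01068387] -102.03281635684439 [-0.0005 -0.0002  0.0013  0.0003 -0.0008 -0.0001]
red -101.51898257063446 line -101.68318405271383 -101.41582822997647 pointer -101.20282631693475
red -101.76766902733812 line -101.9073251286624 -101.60890180364832 pointer -101.38675909278605
[(np.int32(27), array([270.3, 232.1]), array([266, 229,  11,   6], dtype=int32))]
handle r 0.048932541355791205 bowl [ 0.00330289 -0.00230743]
```

```bash
python3 -c "
from rig import env
print(env.observe()['ft_force'],env.close_job())"
```

```text
the job is handed in; nothing more can be done
[ 1.31592683 -1.45400327 -0.2834246 ] None
```

The job is done and handed in at about 17 s of the 72 s allowed. I pulled the lamp drawer out to its stop by the handle, then turned the plate anticlockwise in four grips: red, black, black, then red again. The red knob passed the pointer, went once round under the lamp and stopped in line with the pointer.

Last checks, taken from the top camera just before hand-in:
- **Red knob:** it lies about 0.3–0.6° short of the pointer, depending on the fit, which is within the measuring error.
- **Lamp drawer:** the handle is 49 mm from the axis, where fully out should give 50 mm. The pull also met a clear rise in force at the stop (about 18–20 N).
- **Bowl:** it is standing, and its rim centre measures about 4 mm from the axis. It measured about the same before the job, so it has barely moved.
- **Clearance:** the gripper was open and well clear of everything, and no wrist force reading was above about 20 N.
- **Jar, tin and brush:** they were in their places in the side views during the turning, and nothing touched them that I could see. I did not measure them again at the end.

No check failed.

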